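Spin down the thumbscrew of a small book press

TASK

The notebook's cover has warped, and it lies in the small book press to be flattened. Screw the press down onto it: nudge the brass thumbscrew round clockwise (seen from above) with your shut fingertips, one stroke on a wing after another, until the pressing board bears on the notebook and the screw stops, snug but not forced. Only push from the side: do not pinch the screw or straddle it or a wing with the fingers, leave the notebook where it is, and leave the eraser, the stamp and the binder clip where they stand.

Things in the scene. Friction and masses are not known exactly. Their poses are not given: they have to be found in the camera images.
- screw (a joint): Angle of the thumbscrew, rad: 0 fully raised, grows as it turns clockwise seen from above, lowering screw and board 1 mm per rad. Starts between 1.5 and 4. Loose, it takes 0.06 N m (about 2.5 N on a wing) and stays where it is left; pushing down does not turn it. At 7.1 the board meets the notebook; then resistance mounts, 5 to 10 N on a wing at 7.6 to 7.9; let go, it springs back to about 7.3.
- screw_head (a point): Point on the vertical axis of the brass thumbscrew, level with its wing tops (115 mm above the desk when at 2, 110 at 7). Turns with the screw: x along the wings, y across, z up. Two opposite upright wings reach from the 20 mm thick hub to 35 mm from the axis, 7 mm thick (tips 8), 22 mm tall downward from here; free space below them, 13 mm or more, down to the crossbar.
- press: Book press, fixed; place and heading vary. Wooden base board 160 x 172 mm, top 16 mm above the desk; two steel posts 144 mm apart along y; dark steel crossbar along y, 26 mm wide, 166 long, top at 74 mm, a cap nut at each end up to 84 mm. Origin: centre of the underside, below the screw axis; z up.
- board: The pale wooden pressing board of the press, 140 x 90 x 12 mm, hanging level under the crossbar on the screw; origin at the centre of its underside. It moves only up and down, with the screw.
- notebook: The black notebook, 148 x 110 mm, 12 mm thick (16 at the wire coils along its left edge), loose, lying flat on the base board under the pressing board, its ends sticking out a little; origin at the centre of its underside.
- eraser: Blue and white eraser, 21 x 52 x 12 mm, loose on the desk to the left of the press; bystander. Origin: underside centre.
- rubber_stamp_2: Rubber stamp with a black handle, 24 x 48 x 66 mm, standing loose on the desk to the right of the press; bystander. Origin: underside centre.
- binder_clip_1: Black binder clip, 32 x 31 x 43 mm, standing loose on the desk on the robot's side of the press; bystander. Origin: underside centre.
Things that resemble listed ones, but are neither listed nor needed, are in the scene too. Of the things like the notebook, leave any that is white; of the rest the larger one is meant.

How it is judged:
By the outcome, as a careful person would: the job done as asked, in the order asked, and still so for the second after the job is handed in, with the robot touching nothing.
It also fails if it takes over 61 s, if anything falls off the work surface, if the arm or the gripper's body presses on something with over 40 N, if the wrist force passes 120 N, or if a joint passes its speed limit or range.

ROBOT

A 6-joint arm with a two-finger parallel gripper is mounted at the origin on a cart in front of the work surface, level with it; the furniture and walls round the work are solid. World frame = base frame: x ahead of the robot, y to its left, z up, the work surface at z = 0. Lengths are in mm, angles in rad, forces in N, time in s.
With the tool pointing down it reaches from about 350 to 875 mm from the base axis. Payload 4.2 kg.
Tool frame: the origin (TCP) lies where the fingers leave the gripper's body, on its centre line; the fingertips stand 70 mm ahead of it and the grasp point (between the pads) lies 51 mm ahead of it; z points along the fingers, y is the line along which they close (so a half turn about z gives the same grasp; the last joint's range is limited). The gripper opens to 87 mm and grips with 3 to 60 N. Pads are 19 mm wide; open, the fingers measure 117 mm over their backs; the gripper's body (75 mm by 190 mm) begins 51 mm behind the grasp point.
Start: joints at [1.591, 0.385, 0.008, 0, -1.194, -0.259], TCP at [147.804, 607.251, 292.25] pointing down, gripper open.
Joint ranges: [-3.14, 3.14], [-1.21, 2.06], [-1.07, 1.41], [-3.16, 2.05], [-2.99, -0.16], [-3.1, 3.1]. Speed limits (rad/s): [2.79, 2.79, 3.14, 3.14, 3.14, 3.14].

INTERFACE

Orientations are given as [roll, pitch, yaw] about the fixed x, y, z axes, in that order (R = Rz(yaw) Ry(pitch) Rx(roll)).
In Python, from plant import monitor, read_camera, calibration, job_done gives the robot as it stands. The module is installed in compiled form; this text tells all that it offers.
- The arm moves only by the tool servo_tool, never from a script. Its argument "increments" is a list of rows, each a list of 7 numbers: the shift along the tool's x, y, z in units of 30 mm (1.0 is 30 mm), then the turn, a rotation vector about the tool's x, y, z in units of 5 degrees (1.0 is 5 degrees), then the finger opening in mm, from 0 to 87. A call has 1 to 20 rows; each row shifts and turns the commanded pose from where the row before left it, along the tool's axes as they then stand; what a row does not reach is not made up. A row lasts 1/12 s, in which the tool goes at most 41.7 mm and 7.16 degrees, less where a joint would pass 70% of its speed; a pose out of reach is approached as far as the arm can. A call is refused whole if a number of a shift passes 1 or a number of a turn 1, either way. A call with a gripper value outside its range is refused whole. The fingers move at their own pace and stop on an object; "force" is the grip in N (left out, the last holds). Time passes only in rows, so rows that do not move let the fingers close. It gives the time, the measured TCP pose, the force, the opening and the grip force at its end, in the units of the state.
- monitor.get_state(): the state, without advancing time (a new reading comes with each control period).
- read_camera(name): name is "scene" or "top" or "wrist"; returns the picture (480x640x3 uint8, red, green, blue); there is no depth.
- calibration(name): a dict with "vfov" (degrees; the focal length in pixels is half the picture's height over the tangent of half this angle, whatever the lens; pixels are square), "cx", "cy" (the principal point, pixels), "dist_coeffs" ([k1, k2, p1, p2, k3] as OpenCV has them; the pictures are not rectified), "rvec" (rotation vector, rad) and "tvec" (3), from world to camera coordinates, as OpenCV has them; the wrist camera has in their place "hand_eye" (4x4, takes a point from camera to tool coordinates, whose origin is the TCP and whose axes are the flange's). Camera axes: x right, y down, z forward; pixel columns grow to the right and rows downward; lengths in mm; the calibration is good to about 2 mm. A picture is of the moment at which its call begins: read the wrist's pose just before it. calibration takes no time and is no camera call.
- job_done(): hands the job in; it is judged then, once.
The state is a dict: "time_s": time; "qpos": joint angles; "qd": joint speeds; "joint_efforts": joint torques, N m; "ee_pos": TCP position; "tcp_rot": TCP orientation; "force": force on the tool from outside, world axes, zero at the start; "moment": the same for the moment, N m; "grip_width": opening from 0.0 (shut) to 1.0 (fully open); "grasp_force": force on a finger pad.
Only numpy, scipy, OpenCV 4.12 (cv2) and the standard library are available. Lean on these libraries where they do the work, as an engineer would, in place of code of your own. Each camera call takes 0.05 s, during which the arm holds its last target. There are 200 camera calls.

## Working session

There is one attempt and no reset: what is moved stays moved. The work goes in short steps, Python scripts to look and compute and a tool call to move; the robot and the scene stay as the last step left them, time stands still between calls to the robot, and variables do not carry over. Pictures are saved under pics/ and viewed, at most 10 in all, crops included, and the job is handed in when it is done.

Besides the shell and the picture viewer there is one more tool, called after "Call:" in YAML: its name, and indented under it one key for each argument. servo_tool: Moves the arm, as the interface text tells. Its arguments: {"type":"object","properties":{"increments":{"type":"array","items":{"type":"array","items":{"type":"number"}}},"force":{"type":"number"}},"required":["increments"]}

```bash
mkdir -p pics
python3 - <<'E'
from plant import monitor, read_camera, calibration
import cv2
s=monitor.get_state(); print(s)
for n in ("scene","top"):
    print(n,calibration(n)); cv2.imwrite(f"pics/{n}0.png",read_camera(n)[:,:,::-1])
print(calibration("wrist"))
E
```

```text
{'time_s': 0.0, 'qpos': array([ 1.59060466e+00,  3.85580221e-01,  6.62510886e-03, -5.24889490e-04,
       -1.19399652e+00, -2.58603446e-01]), 'qd': array([-9.93929500e-05, -1.97296457e-05,  1.01501539e-03, -1.92585084e-03,
       -7.15949320e-04, -2.68758921e-04]), 'joint_efforts': array([-1.84133343e-03, -3.90659344e+01,  1.87393159e+01,  4.21976969e+00,
        1.09062347e-02, -1.97122949e-04]), 'ee_pos': array([147.69381041, 606.83421201, 291.14102766]), 'tcp_rot': array([ 3.13938426e+00, -7.97551258e-05, -2.38988685e-01]), 'force': array([-0.05944309, -0.08635427, -0.44849958]), 'moment': array([ 0.00996939,  0.0335327 , -0.02289514]), 'grasp_force': 0.0, 'grip_width': 1.0001551742618358}
scene {'vfov': 50.392518043866424, 'cx': 323.51614379436904, 'cy': 242.5877450826527, 'dist_coeffs': array([-0.00371247,  0.        ,  0.        ,  0.        ,  0.        ]), 'rvec': array([ 0.96683418, -2.19732038,  1.258886  ]), 'tvec': array([270.37611132, 282.58657964, 521.35034533])}
top {'vfov': 52.869150678272874, 'cx': 320.8063409099196, 'cy': 233.70145846327668, 'dist_coeffs': array([-0.12163529,  0.        ,  0.        ,  0.        ,  0.        ]), 'rvec': array([ 2.13822701, -2.18846294,  0.12791541]), 'tvec': array([-101.7674395 ,  508.88399941,  903.00084017])}
{'vfov': 71.82808376422638, 'cx': 320.42856420818407, 'cy': 236.18234452153115, 'dist_coeffs': array([0.02077731, 0.        , 0.        , 0.        , 0.        ]), 'hand_eye': array([[ 1.19025094e-03, -9.58131184e-01, -2.86327118e-01,
         7.92877540e+01],
       [ 9.99999291e-01,  1.14795019e-03,  3.15594342e-04,
        -3.76924720e-01],
       [ 2.63084889e-05, -2.86327290e-01,  9.58131871e-01,
        -9.32794344e+01],
       [ 0.00000000e+00,  0.00000000e+00,  0.00000000e+00,
         1.00000000e+00]])}
```

View pics/scene0.png

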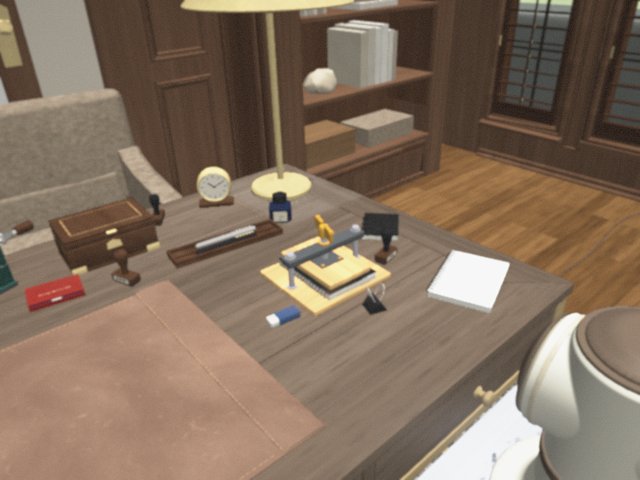

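View pics/top0.png

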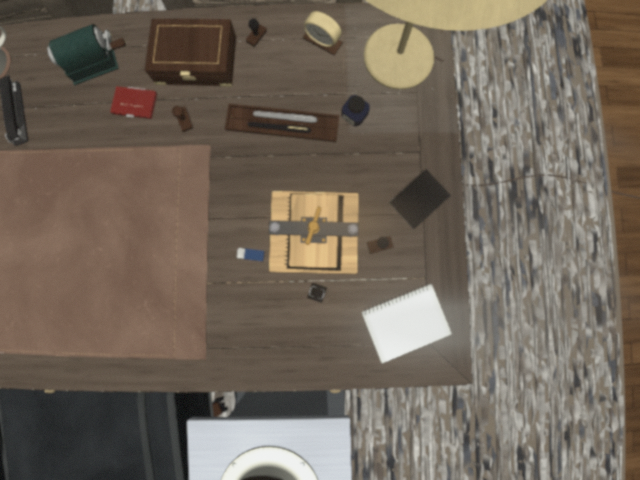

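The press is at top-view (314,230) with the brass wings running (308,242)–(319,208). There are three notebook-like things: white (405,323), black outside the press (420,198), and black in the press (314,230). The one in the press is meant, and I'll confirm it in a crop.

```bash
cat > h.py <<'E'
import numpy as np, cv2
from plant import monitor, read_camera, calibration
from scipy.spatial.transform import Rotation as R
def K(c):
    f=240/np.tan(np.radians(c["vfov"])/2); return np.array([[f,0,c["cx"]],[0,f,c["cy"]],[0,0,1]])
def ext(n,s=None):
    c=calibration(n)
    if n!="wrist": return cv2.Rodrigues(c["rvec"])[0],np.array(c["tvec"]),c
    T=np.eye(4);T[:3,:3]=R.from_euler("xyz",s["tcp_rot"]).as_matrix();T[:3,3]=s["ee_pos"]
    M=np.linalg.inv(T@c["hand_eye"]);return M[:3,:3],M[:3,3],c
def unproj(n,uv,z,s=None):
    r,t,c=ext(n,s);p=cv2.undistortPoints(np.array(uv,float).reshape(-1,1,2),K(c),c["dist_coeffs"]).reshape(-1,2)
    d=np.c_[p,np.ones(len(p))]@r;o=-r.T@t
    return o+d*((z-o[2])/d[:,2])[:,None]
def proj(n,P,s=None):
    r,t,c=ext(n,s);return cv2.projectPoints(np.array(P,float).reshape(-1,1,3),cv2.Rodrigues(r)[0],t,K(c),c["dist_coeffs"])[0].reshape(-1,2)
E
python3 - <<'E'
from h import *
t=cv2.imread("pics/top0.png");s=cv2.imread("pics/scene0.png")
a=cv2.resize(t[175:310,220:400],None,fx=4,fy=4,interpolation=cv2.INTER_CUBIC)[:,:]
cv2.imwrite("pics/topc.png",a)
print(np.round(unproj("top",[[272,191],[358,192],[358,273],[269,272]],16)))
print(np.round(unproj("top",[[275,228],[352,229]],84)))
print(np.round(unproj("top",[[308,242],[319,208],[314,228]],113)))
print("eraser,stamp,clip",np.round(unproj("top",[[251,255],[380,244],[317,292]],10)))
E
```

```text
[[ 595.  -19.   16.]
 [ 589. -189.   16.]
 [ 429. -184.   16.]
 [ 435.  -11.   16.]]
[[ 512.  -30.   84.]
 [ 507. -170.   84.]]
[[ 483.  -90.  113.]
 [ 543. -111.  113.]
 [ 507. -101.  113.]]
eraser,stamp,clip [[ 470.   25.   10.]
 [ 485. -230.   10.]
 [ 394. -104.   10.]]
```

View pics/topc.png

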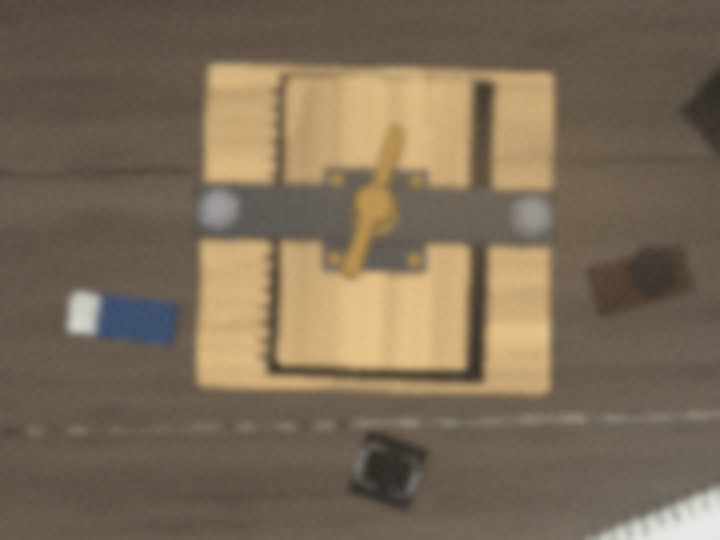

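The crop confirms it. The notebook in the press has coils on its left edge and is black and larger than the other black one. The screw axis is at about (510,-100), with wing A pointing at about -20° (away from the robot) and wing B at 160°. Next I shut the gripper and fly above the press.

Call:
servo_tool:
  increments:
    - [0.72,0.835,0,0,0,0,0]
    - [0.72,0.835,0,0,0,0,0]
    - [0.72,0.835,0,0,0,0,0]
    - [0.72,0.835,0,0,0,0,0]
    - [0.72,0.835,0,0,0,0,0]
    - [0.72,0.835,0,0,0,0,0]
    - [0.72,0.835,0,0,0,0,0]
    - [0.72,0.835,0,0,0,0,0]
    - [0.72,0.835,0,0,0,0,0]
    - [0.72,0.835,0,0,0,0,0]
    - [0.72,0.835,0,0,0,0,0]
    - [0.72,0.835,0,0,0,0,0]
    - [0.72,0.835,0,0,0,0,0]
    - [0.72,0.835,0,0,0,0,0]
    - [0.72,0.835,0,0,0,0,0]
    - [0.72,0.835,0,0,0,0,0]
    - [0.72,0.835,0,0,0,0,0]
    - [0.72,0.835,0,0,0,0,0]
    - [0.72,0.835,0,0,0,0,0]
    - [0.72,0.835,0,0,0,0,0]
  force: 20

```text
time_s: 1.77
ee_pos: [449.2, 16.6, 292.1]
tcp_rot: [-3.142, 0.0, -0.239]
force: [1.4, 1.8, 1.3]
grip_width: 0.004
grasp_force: 0.0
```

Call:
servo_tool:
  increments:
    - [0.5,0.835,0,0,0,-1,0]
    - [0.5,0.835,0,0,0,-1,0]
    - [0,0,0,0,0,-1,0]
    - [0,0,0,0,0,-1,0]
    - [0,0,0,0,0,-1,0]
    - [0,0,0,0,0,-1,0]
    - [0,0,0,0,0,-1,0]
    - [0,0,0,0,0,-1,0]
    - [0,0,0,0,0,-1,0]
    - [0,0,0,0,0,-1,0]
    - [0,0,0,0,0,-1,0]
    - [0,0,0,0,0,-1,0]
    - [0,0,0,0,0,-1,0]
    - [0,0,0,0,0,-1,0]
    - [0,0,0,0,0,-1,0]
    - [0,0,0,0,0,-1,0]
    - [0,0,0,0,0,0,0]
    - [0,0,0,0,0,0,0]

```text
time_s: 3.27
ee_pos: [468.6, -36.7, 292.0]
tcp_rot: [-3.141, 0.0, 1.155]
force: [-0.8, -0.4, -0.2]
grip_width: 0.004
grasp_force: 0.0
```

Run:
```python
from h import *
s=monitor.get_state();print(s["ee_pos"],s["tcp_rot"],s["qpos"],s["grip_width"],s["time_s"],s["force"])
w=read_camera("wrist");cv2.imwrite("pics/w1.png",w[:,:,::-1])
import pickle;pickle.dump(s,open("s1.pkl","wb"))
print(proj("wrist",[[510,-100,113],[543,-112,113],[477,-88,113]],s))
```

```text
[468.55153617 -36.65833646 291.99292255] [-3.14106622e+00  2.68428675e-04  1.15515034e+00] [ 2.68784273e-01  1.18801234e-01 -3.55767142e-01 -1.40324328e-04
 -1.09680553e+00  2.45722641e+00] 0.003795807983760941 3.2667 [-0.84913642 -0.38727232 -0.23160499]
[[391.18807861 278.30522908]
 [430.97543934 275.98379596]
 [351.71140435 280.63571436]]
```

View pics/w1.png

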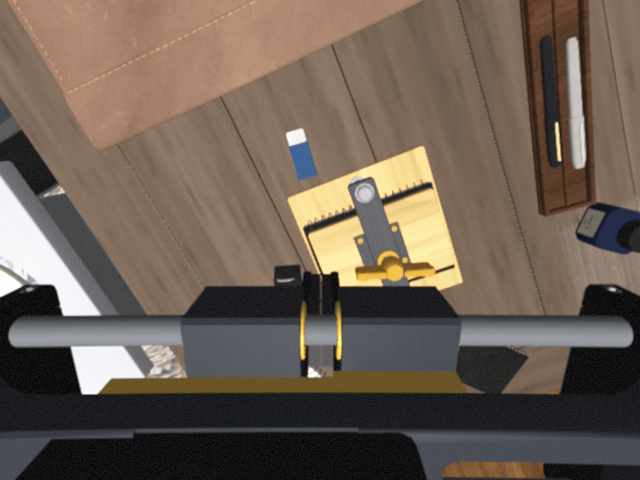

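The wrist view shows the screw hub near (395,267), with wing tips at about (358,272) and (434,267). The shut fingers are at (320,310).

Run:
```python
from h import *
import pickle;s=pickle.load(open("s1.pkl","rb"))
img=cv2.imread("pics/w1.png"); t=cv2.imread("pics/top0.png"); sc=cv2.imread("pics/scene0.png")
def seg(im,x0,y0,x1,y1):
    h=cv2.cvtColor(im,cv2.COLOR_BGR2HSV)[y0:y1,x0:x1]
    m=((h[...,0]>12)&(h[...,0]<26)&(h[...,1]>175)&(h[...,2]>90)).astype(np.uint8)
    n,l,st,c=cv2.connectedComponentsWithStats(m);i=1+np.argmax(st[1:,4]);ys,xs=np.where(l==i)
    r=cv2.minAreaRect(np.c_[xs+x0,ys+y0].astype(np.float32));return r,(xs.min()+x0,ys.min()+y0,xs.max()+x0,ys.max()+y0),(xs.mean()+x0,ys.mean()+y0)
for n,im,b in (("wrist",img,(340,240,450,290)),("top",t,(295,195,335,255)),("scene",sc,(305,205,345,255))):
    r,bb,c=seg(im,*b);print(n,r,bb,c,np.round(unproj(n,[c],113,s),1))
    bx=cv2.boxPoints(r);print(np.round(unproj(n,bx,113,s),1)[:,:2].tolist())
k=cv2.resize(img[225:295,335:455],None,fx=5,fy=5,interpolation=cv2.INTER_CUBIC)
k2=cv2.resize(sc[205:265,290:360],None,fx=6,fy=6,interpolation=cv2.INTER_CUBIC)
cv2.imwrite("pics/k.png",np.vstack([k,np.pad(k2[:250],((0,0),(0,600-420),(0,0)))]))
```

```text
wrist ((395.2394104003906, 264.3788757324219), (27.27458381652832, 77.11138916015625), 88.36341857910156) (np.int64(357), np.int64(251), np.int64(434), np.int64(279)) (np.float64(393.21866295264624), np.float64(268.48885793871864)) [[514.9 -91.9 113. ]]
[[490.9, -64.4], [552.7, -89.3], [545.3, -114.0], [481.9, -88.6]]Traceback (most recent call last):
  File "<stdin>", line 10, in <module>
  File "<stdin>", line 7, in seg
    return _wrapfunc(a, 'argmax', axis=axis, out=out, **kwds)
    return bound(*args, **kwds)
ValueError: attempt to get argmax of an empty sequence
```

Run:
```python
from h import *
import pickle;s=pickle.load(open("s1.pkl","rb"))
img=cv2.imread("pics/w1.png"); t=cv2.imread("pics/top0.png"); sc=cv2.imread("pics/scene0.png")
out=[]
A=np.radians(-20);u=np.array([np.cos(A),np.sin(A)]);v=np.array([-u[1],u[0]]);c=np.array([510,-100.])
for n,im,(x0,y0) in (("wrist",img,(340,230)),("top",t,(270,190)),("scene",sc,(275,195))):
    k=cv2.resize(im[y0:y0+80,x0:x0+100],None,fx=5,fy=5,interpolation=cv2.INTER_CUBIC)
    pts=[np.r_[c+35*a*u+3.5*b*v,z] for z in (113,91) for a,b in ((1,1),(1,-1),(-1,-1),(-1,1))]
    p=(proj(n,pts,s)-[x0-.5,y0-.5])*5
    for i,col in ((0,(0,0,255)),(4,(255,0,0))): cv2.polylines(k,[p[i:i+4].astype(int)],True,col,1)
    out.append(k)
blank=np.zeros_like(k)
o=np.vstack([np.hstack(out[:2]),np.hstack([out[2],blank])]);cv2.imwrite("pics/k.png",cv2.resize(o,(750,600)))
```

```text
(no output)
```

View pics/k.png

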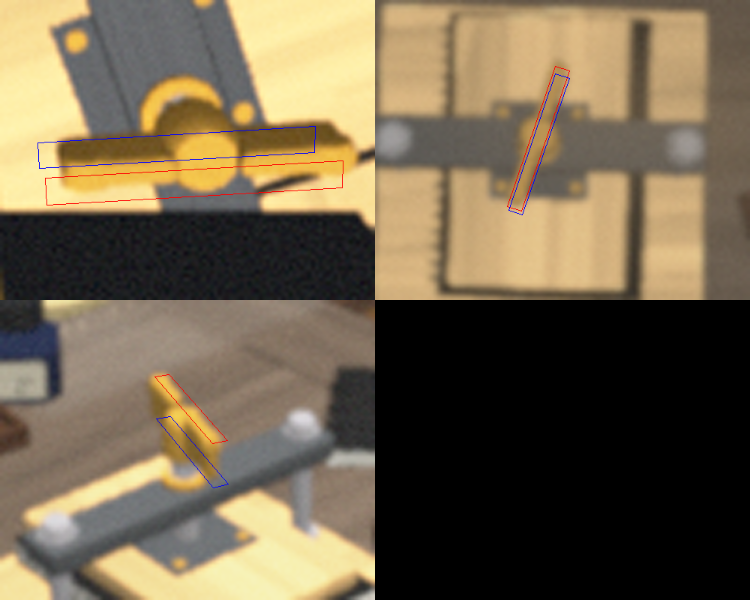

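Averaging the cameras, the axis is about (511,-99). I'm going to the counter-clockwise side of wing A and down beside it, with tips at z≈98.

Call:
servo_tool:
  increments:
    - [-0.15,0.78,0,0,0,0,0]
    - [-0.15,0.78,0,0,0,0,0]
    - [-0.15,0.78,0,0,0,0,0]
    - [-0.15,0.78,0,0,0,0,0]
    - [0,0,0.6,0,0,0,0]
    - [0,0,0.8,0,0,0,0]
    - [0,0,0.8,0,0,0,0]
    - [0,0,0.8,0,0,0,0]
    - [0,0,0.6,0,0,0,0]
    - [0,0,0.4,0,0,0,0]
    - [0,0,0.13,0,0,0,0]
    - [0,0,0,0,0,0,0]
    - [0,0,0,0,0,0,0]

```text
time_s: 4.4
ee_pos: [547.7, -90.7, 168.9]
tcp_rot: [3.141, -0.0, 1.157]
force: [-0.8, 0.8, 0.6]
grip_width: 0.005
grasp_force: 0.0
```

Run:
```python
from h import *
s=monitor.get_state();print(s["ee_pos"],s["tcp_rot"],s["time_s"],s["force"],s["moment"])
a=read_camera("scene")[:,:,::-1][170:290,260:420];b=read_camera("wrist")[:,:,::-1][150:330,210:450]
o=np.hstack([cv2.resize(a,(400,300),interpolation=2),cv2.resize(b,(400,300),interpolation=2)]);cv2.imwrite("pics/d1.png",o)
# tool-frame row for 5deg cw orbit about axis c
c=np.array([511,-99.]);y=s["tcp_rot"][2];X=np.array([np.cos(y),np.sin(y)]);Y=np.array([np.sin(y),-np.cos(y)])
p=s["ee_pos"][:2]-c;print("rel tool",p@X,p@Y)
```

```text
[547.69025956 -90.69776492 168.8655227 ] [ 3.14077157e+00 -1.59747756e-04  1.15705649e+00] 4.4 [-0.80416282  0.80137274  0.60658325] [-0.03026724 -0.11077368  0.02616426]
rel tool 22.352543371898882 30.256669650154443
```

View pics/d1.png

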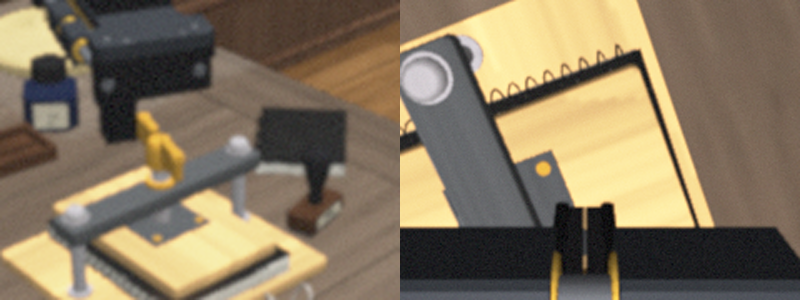

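The fingers are at (120,115) in the scene crop, clear of the wing and on its counter-clockwise side. First stroke: close the gap, then orbit 95° clockwise.

Call:
servo_tool:
  increments:
    - [-0.13,0,0,0,0,0,0]
    - [-0.13,0,0,0,0,0,0]
    - [-0.09,0.038,0,0,0,1,0]
    - [-0.09,0.038,0,0,0,1,0]
    - [-0.09,0.038,0,0,0,1,0]
    - [-0.09,0.038,0,0,0,1,0]
    - [-0.09,0.038,0,0,0,1,0]
    - [-0.09,0.038,0,0,0,1,0]
    - [-0.09,0.038,0,0,0,1,0]
    - [-0.09,0.038,0,0,0,1,0]
    - [-0.09,0.038,0,0,0,1,0]
    - [-0.09,0.038,0,0,0,1,0]
    - [-0.09,0.038,0,0,0,1,0]
    - [-0.09,0.038,0,0,0,1,0]
    - [-0.09,0.038,0,0,0,1,0]
    - [-0.09,0.038,0,0,0,1,0]
    - [-0.09,0.038,0,0,0,1,0]
    - [-0.09,0.038,0,0,0,1,0]
    - [-0.09,0.038,0,0,0,1,0]
    - [0,0,0,0,0,0,0]

```text
time_s: 6.17
ee_pos: [515.2, -132.4, 169.2]
tcp_rot: [-3.14, -0.003, -0.328]
force: [2.5, 0.8, -0.6]
grip_width: 0.009
grasp_force: 0.9
```

```bash
cat > st.py <<'E'
from h import *
s=monitor.get_state();print(s["ee_pos"],s["tcp_rot"],s["time_s"],s["force"],s["moment"],s["qpos"][5])
c=np.array([511,-99.]);y=s["tcp_rot"][2];X=np.array([np.cos(y),np.sin(y)]);Y=np.array([np.sin(y),-np.cos(y)])
p=s["ee_pos"][:2]-c;print("rel tool",p@X,p@Y,"F tool",s["force"][:2]@X,s["force"][:2]@Y)
E
cat > pic.py <<'E'
import sys
from h import *
n=sys.argv[1]
a=read_camera("scene")[:,:,::-1][170:290,260:420];b=read_camera("top")[:,:,::-1][170:290,240:400]
cv2.imwrite(f"pics/{n}.png",np.hstack([cv2.resize(a,(400,300),interpolation=2),cv2.resize(b,(400,300),interpolation=2)]))
E
python3 st.py; python3 pic.py d2
```

```text
[ 515.15491725 -132.37854139  169.24868467] [-3.14019587 -0.00340784 -0.32788411] 6.1667 [ 2.5272843   0.76738366 -0.56294893] [ 0.3389528  -0.64127091  0.04331548] 1.189328249207711
rel tool 14.682812500955897 30.262276517326516 F tool 2.145516730541342 -1.5403900675249114
```

View pics/d2.png

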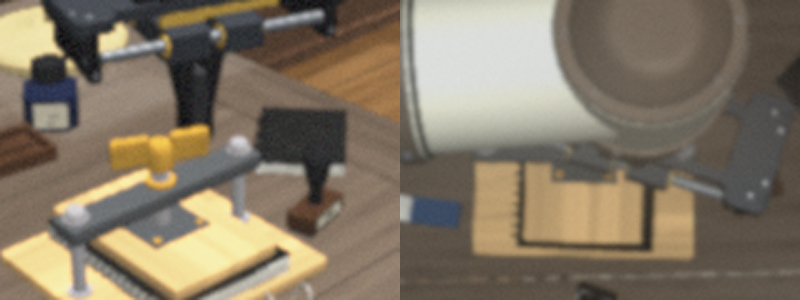

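Stroke 1 worked. The wings now lie along y, and the fingers are behind the right one at (195,90). I'll add 40° more, then hop over to the other wing.

Call:
servo_tool:
  increments:
    - [-0.09,0.038,0,0,0,1,0]
    - [-0.09,0.038,0,0,0,1,0]
    - [-0.09,0.038,0,0,0,1,0]
    - [-0.09,0.038,0,0,0,1,0]
    - [-0.09,0.038,0,0,0,1,0]
    - [-0.09,0.038,0,0,0,1,0]
    - [-0.09,0.038,0,0,0,1,0]
    - [-0.09,0.038,0,0,0,1,0]
    - [0.3,0,0,0,0,0,0]
    - [0,0,-0.6,0,0,0,0]
    - [0,0,-0.7,0,0,0,0]
    - [0,0,0,0,0,0,0]
    - [-0.5,-0.67,0,0,0,0,0]
    - [-0.5,-0.67,0,0,0,0,0]
    - [-0.57,-0.67,0,0,0,0,0]
    - [0,0,0,0,0,0,0]
    - [0,0,0.7,0,0,0,0]
    - [0,0,0.6,0,0,0,0]
    - [0,0,0,0,0,0,0]
    - [0,0,0,0,0,0,0]

```text
time_s: 7.93
ee_pos: [523.1, -63.8, 167.5]
tcp_rot: [3.138, 0.001, -1.023]
force: [-0.7, 0.5, 0.2]
grip_width: 0.004
grasp_force: 0.0
```

```bash
python3 st.py; python3 pic.py d3
```

```text
[523.11119312 -63.76135178 167.50402502] [ 3.13812488e+00  1.07293474e-03 -1.02270448e+00] 7.9333 [-0.73691152  0.51418239  0.22986033] [ 0.06432519 -0.03556735  0.01433047] 0.3609883551742677
rel tool -23.766250351120824 -28.69858309594418 F tool -0.8228398944879639 0.3610493402079692
```

View pics/d3.png

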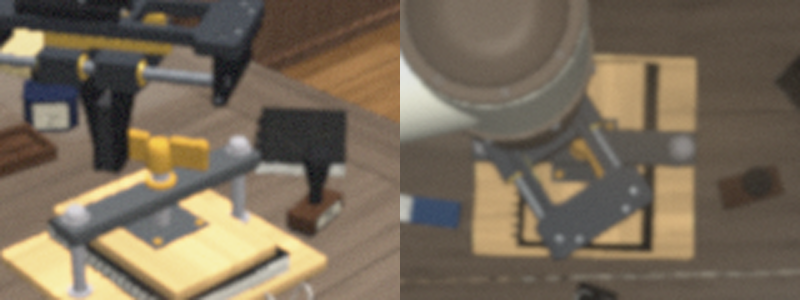

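The fingers now sit behind wing B. Turned about 2.24 rad so far. Stroke 2 starts with 50°.

Call:
servo_tool:
  increments:
    - [0.16,0,0,0,0,0,0]
    - [0.16,0,0,0,0,0,0]
    - [0.09,-0.038,0,0,0,1,0]
    - [0.09,-0.038,0,0,0,1,0]
    - [0.09,-0.038,0,0,0,1,0]
    - [0.09,-0.038,0,0,0,1,0]
    - [0.09,-0.038,0,0,0,1,0]
    - [0.09,-0.038,0,0,0,1,0]
    - [0.09,-0.038,0,0,0,1,0]
    - [0.09,-0.038,0,0,0,1,0]
    - [0.09,-0.038,0,0,0,1,0]
    - [0.09,-0.038,0,0,0,1,0]
    - [0,0,0,0,0,0,0]
    - [0,0,0,0,0,0,0]

```text
time_s: 9.2
ee_pos: [543.9, -95.4, 168.6]
tcp_rot: [-3.141, 0.001, -1.895]
force: [0.4, 2.5, -0.5]
grip_width: 0.003
grasp_force: 1.0
```

```bash
python3 st.py
```

```text
[543.92217354 -95.43524124 168.56300729] [-3.14112238e+00  7.53735136e-04 -1.89503358e+00] 9.2 [ 0.42991748  2.52431726 -0.45696412] [ 0.80360898 -0.1081981   0.02440183] -0.4434815325309149
rel tool -13.867552889386085 -30.071049071497523 F tool -2.529750830211565 0.39669561709303974
```

Call:
servo_tool:
  increments:
    - [0.09,-0.038,0,0,0,1,0]
    - [0.09,-0.038,0,0,0,1,0]
    - [0.09,-0.038,0,0,0,1,0]
    - [0.09,-0.038,0,0,0,1,0]
    - [0,0,0,0,0,0,0]

```text
time_s: 9.62
ee_pos: [543.3, -107.1, 168.6]
tcp_rot: [-3.141, 0.001, -2.246]
force: [0.2, 3.0, -0.7]
grip_width: 0.009
grasp_force: 1.0
```

Call:
servo_tool:
  increments:
    - [0.09,-0.038,0,0,0,1,0]
    - [0.09,-0.038,0,0,0,1,0]
    - [0.09,-0.038,0,0,0,1,0]
    - [0,0,0,0,0,0,0]

```text
time_s: 9.95
ee_pos: [540.6, -115.1, 168.8]
tcp_rot: [-3.141, 0.002, -2.506]
force: [1.5, 3.6, -1.2]
grip_width: 0.005
grasp_force: 1.5
```

```bash
python3 st.py
```

```text
[ 540.63817047 -115.05217982  168.79228125] [-3.14055629e+00  2.27123139e-03 -2.50587364e+00] 9.95 [ 1.50741697  3.58623554 -1.15872374] [ 1.18758245 -0.58423051 -0.09848607] -1.0182763798487884
rel tool -14.317123662803672 -30.514154023119055 F tool -3.342285160854364 1.990608249942803
```

Call:
servo_tool:
  increments:
    - [0.09,-0.038,0,0,0,1,0]
    - [0.09,-0.038,0,0,0,1,0]
    - [0,0,0,0,0,0,0]

```text
time_s: 10.2
ee_pos: [538.2, -119.4, 168.9]
tcp_rot: [-3.141, 0.005, -2.68]
force: [2.7, 5.5, -1.7]
grip_width: 0.01
grasp_force: 2.4
```

Call:
servo_tool:
  increments:
    - [0.09,-0.038,0,0,0,1,0]
    - [0.09,-0.038,0,0,0,1,0]
    - [0,0,0,0,0,0,0]

```text
time_s: 10.45
ee_pos: [535.3, -123.3, 169.2]
tcp_rot: [-3.141, 0.008, -2.854]
force: [5.3, 6.6, -2.5]
grip_width: 0.001
grasp_force: 3.2
```

```bash
python3 st.py
```

```text
[ 535.30131103 -123.33528956  169.1742016 ] [-3.14074869  0.00776057 -2.85408558] 10.45 [ 5.25589999  6.57993741 -2.54509122] [ 1.91891012 -1.61418866 -0.08000202] -1.3508475315621309
rel tool -16.403257732877314 -30.2273579937204 F tool -6.905988580081889 4.819479502630381
```

Resistance is mounting as described: normal force on the wing went from 2.5 to about 7 N over the last 0.5 rad, so the screw is at about 7.7. That is snug, so I stop there, back off sideways and rise.

Call:
servo_tool:
  increments:
    - [-0.2,0,0,0,0,0,0]
    - [-0.3,0,0,0,0,0,0]
    - [0,0,0,0,0,0,0]
    - [0,0,-0.6,0,0,0,0]
    - [0,0,-0.8,0,0,0,0]
    - [0,0,-0.8,0,0,0,0]
    - [0,0,-0.8,0,0,0,0]
    - [-0.8,0,-0.5,0,0,0,0]
    - [-0.9,0,0,0,0,0,0]
    - [-0.9,0,0,0,0,0,0]
    - [-0.9,0,0,0,0,0,0]
    - [-0.9,0,0,0,0,0,0]
    - [-0.5,0,0,0,0,0,0]
    - [0,0,0,0,0,0,0]
    - [0,0,0,0,0,0,0]

```text
time_s: 11.7
ee_pos: [688.0, -79.1, 272.1]
tcp_rot: [3.141, -0.003, -2.856]
force: [0.5, 0.4, 0.6]
grip_width: 0.009
grasp_force: 0.0
```

```bash
python3 st.py; python3 pic.py d4
```

```text
[688.04683389 -79.09097351 272.07532087] [ 3.14139971e+00 -2.96218601e-03 -2.85557795e+00] 11.7 [0.47364756 0.35722806 0.55434482] [ 0.02545126 -0.11978384  0.02281069] -1.4033804832695993
rel tool -175.47141497703288 -30.85017423754792 F tool -0.555191179106073 0.20908528748608213
```

View pics/d4.png

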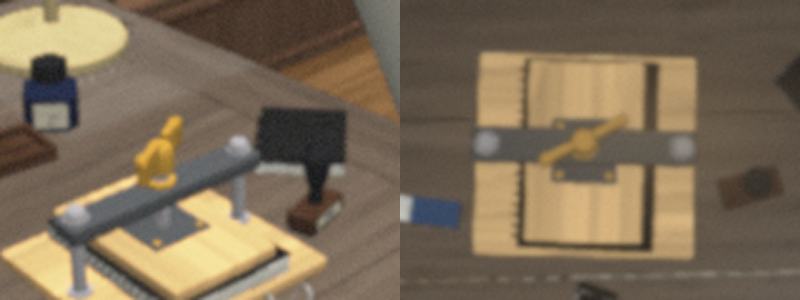

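The wing has sprung back and now runs (543,160)–(625,118) in the crop, and nothing else moved. The spring-back looks small, so I'll measure the angle precisely before deciding.

```bash
cat > ang.py <<'E'
from h import *
from scipy.optimize import minimize
def ang(im,zc):
    lab=cv2.cvtColor(im,cv2.COLOR_BGR2LAB).astype(float);h=cv2.cvtColor(im,cv2.COLOR_BGR2HSV).astype(float)
    W=np.clip(h[...,1]-120,0,None)*(h[...,2]>80)   # saturation, brass is most saturated
    W=cv2.GaussianBlur(W,(0,0),.5).astype(np.float32)
    best=[]
    def f(q):
        c=q[:2];u=np.array([np.cos(q[2]),np.sin(q[2])]);v=np.array([-u[1],u[0]])
        r=np.r_[np.arange(-34,35,2)]
        P=lambda o:np.array([np.r_[c+a*u+o*v,zc] for a in r if abs(a)>12])
        g=lambda o:cv2.remap(W,proj("top",P(o)).astype(np.float32).reshape(-1,1,2),None,1).mean()
        return -(g(-2)+g(0)+g(2))+ (g(9)+g(-9))
    for a0 in np.radians(np.arange(-90,90,6)):
        r=minimize(f,[510,-100,a0],method="Nelder-Mead",options=dict(initial_simplex=[[510,-100,a0],[513,-100,a0],[510,-97,a0],[510,-100,a0+.1]]));best.append((r.fun,*r.x[:2],np.degrees(r.x[2])))
    return sorted(best)[:2]
E
python3 - <<'E'
from ang import *
t=np.mean([read_camera("top").astype(float) for _ in range(4)],0).astype(np.uint8)[:,:,::-1].copy()
cv2.imwrite("pics/t5.png",t)
print(ang(cv2.imread("pics/top0.png"),113));print(ang(t,109))
E
```

```text
Traceback (most recent call last):
  File "ang.py", line 15, in ang
    r=minimize(f,[510,-100,a0],method="Nelder-Mead",options=dict(initial_simplex=[[510,-100,a0],[513,-100,a0],[510,-97,a0],[510,-100,a0+.1]]));best.append((r.fun,*r.x[:2],np.degrees(r.x[2])))
  File "ang.py", line 13, in f
    return -(g(-2)+g(0)+g(2))+ (g(9)+g(-9))
                   ~^^^
  File "ang.py", line 12, in <lambda>
    g=lambda o:cv2.remap(W,proj("top",P(o)).astype(np.float32).reshape(-1,1,2),None,1).mean()
                           ~~~~^^^^^^^^^^^^
  File "h.py", line 16, in proj
    r,t,c=ext(n,s);return cv2.projectPoints(np.array(P,float).reshape(-1,1,3),cv2.Rodrigues(r)[0],t,K(c),c["dist_coeffs"])[0].reshape(-1,2)
          ~~~^^^^^
  File "h.py", line 7, in ext
    c=calibration(n)
ValueError: time passes only in moves, steps and waits
```

```bash
sed -i '1i from functools import lru_cache' h.py; sed -i 's/^def K(c)/calibration=lru_cache(None)(calibration)\ndef K(c)/' h.py
python3 - <<'E'
from ang import *
print(ang(cv2.imread("pics/top0.png"),113));print(ang(cv2.imread("pics/t5.png"),109)); print(monitor.get_state()["time_s"])
E
```

```text
[(np.float64(-39.39613342285156), np.float64(513.0211687442757), np.float64(-99.94658019093666), np.float64(-19.606978471988224)), (np.float64(-39.39213180541992), np.float64(513.0192295921627), np.float64(-99.93611711606678), np.float64(-19.576085938877764))]
[(np.float64(-42.650367736816406), np.float64(512.4877112719167), np.float64(-100.70998415313339), np.float64(-63.65099571109826)), (np.float64(-42.63871765136719), np.float64(512.4855395800317), np.float64(-100.71115383963917), np.float64(-63.66020645377903))]
12.0
```

Settled at -63.65°, so only about 6–10° of spring-back. That implies the peak was only about 7.45, so I'll give wing B one more stroke, aiming for a wing angle near -86° (about 7.7).

Call:
servo_tool:
  increments:
    - [0,0,0,0,0,-1,0]
    - [0,0,0,0,0,-1,0]
    - [0.8,0.164,0,0,0,0,0]
    - [0.8,0.164,0,0,0,0,0]
    - [0.8,0.164,0,0,0,0,0]
    - [0.8,0.164,0,0,0,0,0]
    - [0.8,0.164,0,0,0,0,0]
    - [0.8,0.164,0,0,0,0,0]
    - [0,0,0,0,0,0,0]
    - [0,0,0.7,0,0,0,0]
    - [0,0,0.8,0,0,0,0]
    - [0,0,0.8,0,0,0,0]
    - [0,0,0.7,0,0,0,0]
    - [0,0,0.4,0,0,0,0]
    - [0,0,0.2,0,0,0,0]
    - [0,0,0,0,0,0,0]
    - [0,0,0,0,0,0,0]

```text
time_s: 13.42
ee_pos: [546.5, -116.3, 166.0]
tcp_rot: [-3.141, 0.001, -2.682]
force: [0.2, 1.0, 0.2]
grip_width: 0.004
grasp_force: 0.0
```

```bash
sed -i 's/511,-99\./512,-100./' st.py; python3 st.py
```

```text
[ 546.51579378 -116.33046011  166.02707613] [-3.14082920e+00  8.26774490e-04 -2.68188932e+00] 13.4167 [0.23995183 0.95376828 0.2430082 ] [-0.01623668 -0.13364756 -0.02963041] -1.1919389577807085
rel tool -23.68697225862891 -29.94914511102455 F tool -0.6382110992893214 0.7482896533392799
```

Call:
servo_tool:
  increments:
    - [0.16,0,0,0,0,0,0]
    - [0.16,0,0,0,0,0,0]
    - [0.09,-0.038,0,0,0,1,0]
    - [0.09,-0.038,0,0,0,1,0]
    - [0,0,0,0,0,0,0]

```text
time_s: 13.83
ee_pos: [536.0, -124.1, 166.9]
tcp_rot: [-3.14, 0.01, -2.86]
force: [5.6, 3.5, -2.6]
grip_width: 0.006
grasp_force: 3.2
```

Call:
servo_tool:
  increments:
    - [0.09,-0.038,0,0,0,1,0]
    - [0,0,0,0,0,0,0]

```text
time_s: 14.0
ee_pos: [534.4, -125.7, 167.0]
tcp_rot: [-3.141, 0.012, -2.947]
force: [7.0, 5.7, -4.3]
grip_width: 0.002
grasp_force: 3.7
```

```bash
python3 st.py
```

```text
[ 534.38385061 -125.72666374  166.99994229] [-3.14106029  0.01162113 -2.94683267] 14.0 [ 7.04959761  5.66788459 -4.29709934] [ 1.40569444 -2.16694603 -0.06525303] -1.438983130528826
rel tool -16.98175620636556 -29.572249689293685 F tool -8.013230697546652 4.196412273313284
```

Call:
servo_tool:
  increments:
    - [0.09,-0.038,0,0,0,1,0]
    - [0.09,-0.038,0,0,0,1,0]
    - [0,0,0,0,0,0,0]

```text
time_s: 14.25
ee_pos: [530.4, -128.7, 167.1]
tcp_rot: [3.14, 0.014, -3.121]
force: [9.3, 5.3, -5.1]
grip_width: 0.006
grasp_force: 4.6
```

```bash
python3 st.py;python3 pic.py d5
```

```text
[ 530.44010469 -128.69110253  167.13093937] [ 3.14014265  0.01445594 -3.12139519] 14.25 [ 9.28909185  5.29196208 -5.06145785] [ 1.32831128 -2.84644341 -0.06432301] -1.6084652517001083
rel tool -17.856895599215324 -29.057668609002178 F tool -9.394074164154576 5.103279410271368
```

View pics/d5.png

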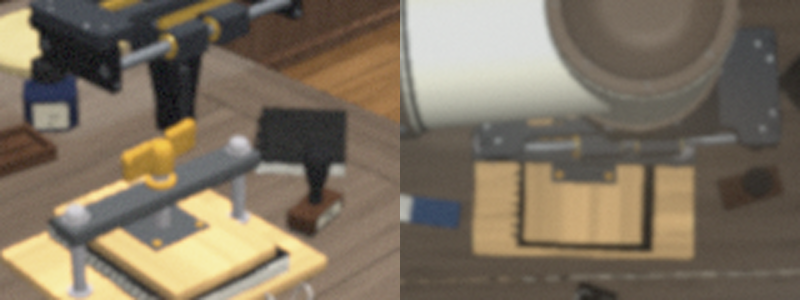

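Run:
```python
from h import *
c=np.array([512,-100.])
for th in (-64,-70,-75,-80,-85,-90):
    a=np.radians(th);u=np.array([np.cos(a),np.sin(a)])
    p=(proj("scene",[np.r_[c-35*u,109],np.r_[c+35*u,109]])-[260,170])*2.5;d=p[1]-p[0];print(th,p.round().tolist(),round(d[1]/d[0],3))
```

```text
-64 [[141.0, 161.0], [180.0, 115.0]] -1.167
-70 [[136.0, 160.0], [185.0, 116.0]] -0.892
-75 [[132.0, 159.0], [189.0, 117.0]] -0.734
-80 [[128.0, 158.0], [192.0, 118.0]] -0.614
-85 [[125.0, 156.0], [196.0, 119.0]] -0.517
-90 [[122.0, 155.0], [199.0, 121.0]] -0.438
```

The wing is at about -84° while loaded, which is about 7.65, with roughly 9.5 N on it, inside the 5–10 N band. It's snug, so I retreat.

Call:
servo_tool:
  increments:
    - [-0.2,0,0,0,0,0,0]
    - [-0.4,0,0,0,0,0,0]
    - [0,0,0,0,0,0,0]
    - [0,0,-0.6,0,0,0,0]
    - [0,0,-0.8,0,0,0,0]
    - [0,0,-0.8,0,0,0,0]
    - [0,0,-0.8,0,0,0,0]
    - [-0.8,0,-0.5,0,0,0,0]
    - [-0.9,0,0,0,0,0,0]
    - [-0.9,0,0,0,0,0,0]
    - [-0.9,0,0,0,0,0,0]
    - [-0.9,0,0,0,0,0,0]
    - [-0.5,0,0,0,0,0,0]
    - [0,0,0,0,0,0,0]
    - [0,0,0,0,0,0,0]

```text
time_s: 15.6
ee_pos: [690.4, -126.1, 269.7]
tcp_rot: [3.141, -0.002, -3.119]
force: [-1.1, 0.3, -0.8]
grip_width: 0.003
grasp_force: 0.0
```

```bash
python3 st.py
python3 - <<'E'
from ang import *
t=np.mean([read_camera("top").astype(float) for _ in range(4)],0).astype(np.uint8)[:,:,::-1].copy()
print(ang(t,109))
d=cv2.absdiff(cv2.GaussianBlur(t,(0,0),1.5),cv2.GaussianBlur(cv2.imread("pics/top0.png"),(0,0),1.5)).max(2)
for n,(x,y) in dict(eraser=(251,255),stamp=(380,244),clip=(317,292),nbL=(290,262),nbR=(341,262)).items(): print(n,d[y-12:y+13,x-12:x+13].max())
E
```

```text
[ 690.42556322 -126.12470084  269.70488749] [ 3.14125016e+00 -1.79638317e-03 -3.11904369e+00] 15.6 [-1.11430063  0.31625027 -0.83126596] [ 0.05611996 -0.09856545 -0.02287972] -1.5969885690834567
rel tool -177.79116941553636 -30.141029900612175 F tool 1.1068868429874519 0.3412940667327829
[(np.float64(-46.08436584472656), np.float64(512.5259954026512), np.float64(-100.71839702006503), np.float64(-63.599523271175144)), (np.float64(-46.07941818237305), np.float64(512.4776867656259), np.float64(-100.66340563022207), np.float64(-63.611764719485755))]
eraser 30
stamp 19
clip 20
nbL 38
nbR 33
```

It settled at the same spring-back angle as before (-63.6°, about 7.3), which confirms the board bears on the notebook. The bystanders and notebook look unmoved.

```bash
python3 -c "
from plant import job_done
print(job_done())"
```

```text
the job is handed in; nothing more can be done
None
```

The press is screwed down snug on the notebook: the last stroke took the screw to about 7.65 rad with roughly 9.5 N on the wing, and it sprang back to about 7.3. The notebook, eraser, stamp and binder clip look undisturbed in the pictures, and the job is handed in.

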